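# Change over the cat's feeding place

### The job

Change the cat's feeding place over: the white ceramic dish under the dispenser's chute goes onto the raised feeder, the empty tin from the feeder goes onto the drain stone, and the steel measuring cup from the drain stone goes onto the ring under the chute. Each place holds only one, so park one vessel on the free cork mat meanwhile. Keep the vessels upright, set each one down gently (do not drop it) in the middle of its place, and leave the spoon, the mustard lid and the dish brush where they lie.

Things in the scene. Friction and masses are not known exactly. Their poses are not given: they have to be found in the camera images.
- dish_mid (a point): White fluted ceramic dish (ramekin), round, 64 mm across, 42 mm high, open on top, wall 5 mm, about 0.16 kg, loose; at the start it stands upright on the catch ring under the dispenser's chute. This point is on its axis, half-way up (21 mm above its underside); z is up along its axis.
- tin_mid (a point): Empty aluminium food tin, round, 61 mm across (rim bead 63 mm), 40 mm high, open on top, about 0.05 kg, loose; at the start it stands upright on the raised feeder. This point is on its axis, half-way up (20 mm above its underside); z is up along its axis.
- cup_mid (a point): Round steel measuring cup, 52 mm across, 48 mm high, open, about 0.09 kg, loose, with one flat handle 14 mm wide sticking out level from the rim along the cup's -x, its end 86 mm from the axis; at the start upright on the drain stone, handle towards the robot within 55 degrees. This point is on its axis, half-way up (24 mm above its underside); z up. Grip it across its y, clear of the handle.
- feeder_seat (a point): White ceramic raised feeder, fixed: a round pedestal 136 mm across at the top. This point is the centre of its flat top, 86 mm above the worktop, where one vessel stands; a rim 4 mm high and 5 mm thick runs round the edge, 126 mm across inside. z is up.
- catch_ring (a point): Dispenser, fixed; point: centre of the flat ring (94 mm across) on its foot plate, 6 mm above the worktop. x points away from the robot (within 9 degrees) to the sloping chute and clear canister with knob: chute lip 46 mm behind the point, 60 to 75 mm high, 62 mm wide, rising backwards at 31 degrees; knob from 125 mm, drum and canister from 149 mm behind, 370 mm high. Nothing overhangs the ring.
- stone_top (a point): Drain stone, fixed: a pale grey grooved mineral slab 116 by 116 mm, 8 mm thick, flat. This point is the centre of its top. z is up.
- cork_top (a point): Round cork mat, fixed, 120 mm across, 6 mm thick, flat and empty: the free spot where a vessel may be parked meanwhile. This point is the centre of its top. z is up.
- spoon: Steel spoon, 150 mm long, up to 40 mm wide and 12 mm high, lying roughly along x, farther from the robot than the places; bystander, loose. Origin on the worktop in its middle; x along it towards the bowl.
- lid: Mustard-coloured silicone tin lid, a disc 74 mm across and 8 mm thick with a small tab, lying flat farther from the robot than the places; bystander, loose. Origin at the centre of its underside.
- brush: Dish brush, wooden handle and round head 48 mm across and 32 mm high, 171 mm long, lying roughly along x, farther from the robot than the places; bystander, loose. Origin on the worktop near its middle; x along it towards the head.
There are look-alikes about, which are no part of the job. What is shaped like the part that bears tin_mid but red is not meant. Leave any red look-alike of the part that bears dish_mid alone.

How it is judged:
By the outcome, as a careful person would: the job done as asked, in the order asked, and still so for the second after the job is handed in, with the robot touching nothing.
It also fails if it takes over 128 s, if anything falls off the work surface, if the arm or the gripper's body presses on something with over 40 N, if the wrist force passes 120 N, or if a joint passes its speed limit or range.

### The arm

A 7-joint arm with a two-finger parallel gripper is mounted at the origin on the work surface. World frame = base frame: x ahead of the robot, y to its left, z up, the work surface at z = 0. Lengths are in m, angles in rad, forces in N, time in s.
With the tool pointing down it reaches from about 0.35 to 0.9 m from the base axis. Payload 7.2 kg.
Tool frame: the origin (TCP) lies where the fingers leave the gripper's body, on its centre line; the fingertips stand 73 mm ahead of it and the grasp point (between the pads) lies robot.pinch_z ahead of it (robot.pinch_z is the distance from the TCP to the grasp point, in m); z points along the fingers, y is the direction in which the jaws open and shut (so a half turn about z gives the same grasp; the last joint's range is limited). The gripper opens to 85 mm and grips with 20 to 120 N. Pads are 22 mm wide; open, the fingers measure 114 mm over their backs; the gripper's body (76 mm by 85 mm) begins 54 mm behind the grasp point. The pads swing forward as they close: fully open they stand 13 mm farther back than shut.
Start: joints at [1.071, 0.411, -0.013, 1.596, 0.006, 1.134, -0.082], TCP at [0.262, -0.568, 0.304] pointing down, gripper open.
Joint ranges: [-2.95, 2.95], [-0.29, 1.99], [-1.47, 1.44], [0.14, 2.54], [-1.03, 4.17], [0.13, 1.85], [-2.86, 2.86]. Speed limits (rad/s): [2.39, 2.39, 3.01, 3.01, 3.14, 3.14, 3.14].

### API

Orientations are given as a rotation vector (axis times angle).
In Python, from rig import robot gives the robot as it stands. Calls block until the motion is done:
- robot.goto(position, orientation): joint-space move of the TCP to a pose.
- robot.line_to(position, rot=None, v=0.15, stop_force=None): straight line of the TCP; rot=None keeps the orientation; v is the mean speed in m/s. With stop_force (N) it stops when the force on the tool has changed by that much, and returns True; else False.
- robot.move_joints(angles): joint-space move.
- robot.grip(opening): finger opening in m; the grip force is fixed at half the most; returns when the fingers have stopped.
- robot.pause(seconds).
- robot.inverse_kinematics(position, orientation): joint angles nearest the present ones, or None.
- robot.sense(): the state.
- robot.capture(name): name is "scene" or "top" or "wrist"; returns the picture (384x512x3 uint8, blue, green, red); there is no depth.
- robot.calibration(name): a dict with "camera_matrix" (3x3 intrinsics, pixels), "distortion" ([k1, k2, p1, p2, k3] as OpenCV has them; the pictures are not rectified), "R" (3x3) and "t" (3): a world point X has camera coordinates R X + t; the wrist camera has in their place "T_tool_cam" (4x4, takes a point from camera to tool coordinates, whose origin is the TCP and whose axes are the flange's). Camera axes: x right, y down, z forward; pixel columns grow to the right and rows downward; lengths in m; the calibration is good to about 2 mm. A picture is of the moment at which its call begins: read the wrist's pose just before it. calibration takes no time and is no camera call.
A pose or a line that the arm cannot do raises robot.PlanningError and nothing moves.
- robot.close_job(): hands the job in, once; it reports no verdict.
The state is a dict: "clock": time; "qpos": joint angles; "dq": joint speeds; "joint_efforts": joint torques, N m; "eef_pos": TCP position; "ee_rot": TCP orientation; "force": force on the tool from outside, world axes, zero at the start; "moment": the same for the moment, N m; "width": finger opening in m.
Only numpy, scipy, OpenCV 4.12 (cv2) and the standard library are available. Lean on these libraries where they do the work, as an engineer would, in place of code of your own. Each camera call takes 0.05 s, during which the arm holds its last target. There are 200 camera calls.

## Working session

There is one attempt and no reset: what is moved stays moved. The work goes in short steps, each a Python script; the robot and the scene stay as the last script left them, time stands still between calls to the robot, and variables do not carry over. Pictures are saved under pics/ and viewed, about 12 in all and at most 16, crops included, and the job is handed in when it is done.

```bash
mkdir -p pics; ls; python3 - <<'E'
from rig import robot
import cv2,numpy as np
for n in("scene","top"):
    cv2.imwrite(f"pics/{n}0.png",cv2.resize(robot.capture(n),(800,600),interpolation=cv2.INTER_CUBIC))
    c=robot.calibration(n);print(n,{k:np.round(v,3).tolist() for k,v in c.items()})
s=robot.sense();print(s['clock'],s['eef_pos'],s['ee_rot'],s['width'],robot.pinch_z)
print(robot.calibration("wrist"))
E
```

```text
pics
scene {'camera_matrix': [[348.713, 0.0, 252.353], [0.0, 348.713, 192.263], [0.0, 0.0, 1.0]], 'distortion': [-0.072, 0.0, 0.0, 0.0, 0.0], 'R': [[0.873, 0.487, 0.013], [0.41, -0.721, -0.559], [-0.263, 0.493, -0.829]], 't': [-0.458, -0.175, 1.04]}
top {'camera_matrix': [[406.816, 0.0, 254.044], [0.0, 406.816, 190.541], [0.0, 0.0, 1.0]], 'distortion': [-0.135, 0.0, 0.0, 0.0, 0.0], 'R': [[0.023, -1.0, 0.008], [-0.985, -0.024, -0.171], [0.171, -0.004, -0.985]], 't': [-0.029, 0.521, 0.913]}
0.1 [ 0.26137953 -0.56734002  0.3031175 ] [-3.06725815e+00 -6.72704704e-01  6.54069437e-04] 0.08509686342445104 0.0539
{'camera_matrix': array([[285.44939879,   0.        , 252.45925172],
       [  0.        , 285.44939879, 194.34715742],
       [  0.        ,   0.        ,   1.        ]]), 'distortion': array([-0.03328371,  0.        ,  0.        ,  0.        ,  0.        ]), 'T_tool_cam': array([[-3.56520141e-04, -9.59003228e-01, -2.83394923e-01,
         7.25610628e-02],
       [ 9.99999782e-01, -4.99516108e-04,  4.32320718e-04,
         1.02764613e-03],
       [-5.56157293e-04, -2.83394707e-01,  9.59003196e-01,
        -7.12726868e-02],
       [ 0.00000000e+00,  0.00000000e+00,  0.00000000e+00,
         1.00000000e+00]])}
```

View pics/top0.png

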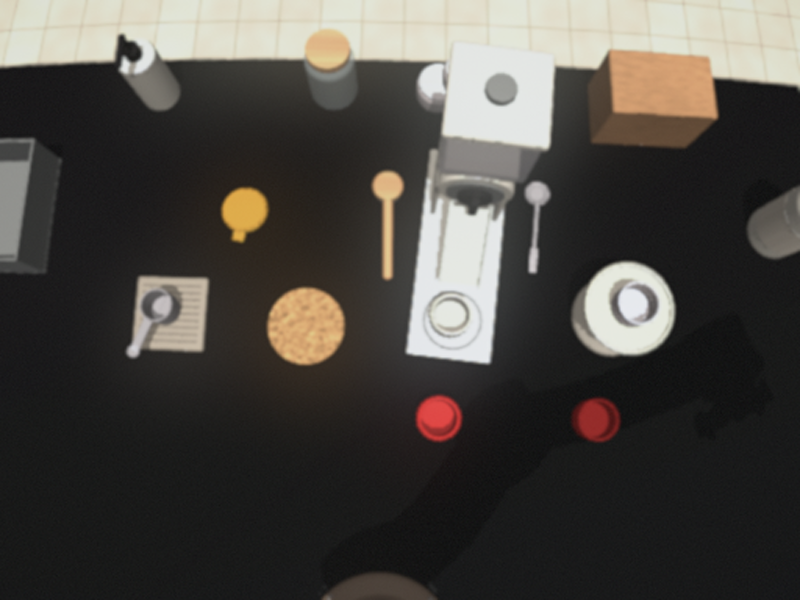

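View pics/scene0.png

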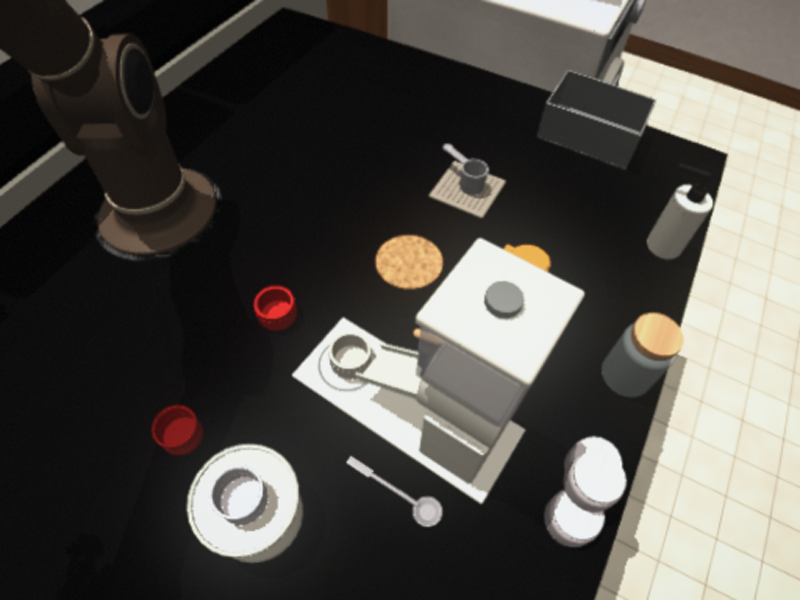

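White ramekin on the ring is at about (450,315) in the top view. Its two red look-alikes are at (439,418) and (597,420). The aluminium tin is on the feeder at (634,303), the steel cup on the stone at (158,305), and the cork at (306,326). By colour and place, the white dish and the aluminium tin are the ones meant. The next step is rough positions, then a wrist look at each.

```bash
cat > h.py <<'E'
from rig import robot
import cv2, numpy as np
from scipy.spatial.transform import Rotation as Ro
def rv(yaw):  # tool down, tool x at world yaw
    c,s=np.cos(yaw),np.sin(yaw)
    return Ro.from_matrix(np.array([[c,s,0],[s,-c,0],[0,0,-1.]])).as_rotvec()
def cam(name,pose=None):
    c=robot.calibration(name); K,D=np.array(c['camera_matrix']),np.array(c['distortion'])
    if name=='wrist':
        p,r=pose; M=np.eye(4); M[:3,:3]=Ro.from_rotvec(r).as_matrix(); M[:3,3]=p
        M=np.linalg.inv(M@np.array(c['T_tool_cam'])); return K,D,M[:3,:3],M[:3,3]
    return K,D,np.array(c['R']),np.array(c['t'])
def ray(C,uv,z):  # pixel -> world on plane z
    K,D,R,t=C; q=cv2.undistortPoints(np.array([[uv]],float),K,D)[0,0]
    o=-R.T@t; d=R.T@np.array([*q,1]); return o+d*(z-o[2])/d[2]
def proj(C,P):
    K,D,R,t=C; return cv2.projectPoints(np.atleast_2d(np.array(P,float)),cv2.Rodrigues(R)[0],t,K,D)[0][:,0]
def shot(fn):
    s=robot.sense(); im=robot.capture('wrist'); cv2.imwrite(fn,im)
    np.savez(fn[:-4],p=s['eef_pos'],r=s['ee_rot']); return im
def load(fn):
    d=np.load(fn[:-4]+'.npz'); return cv2.imread(fn),cam('wrist',(d['p'],d['r']))
E
python3 - <<'E'
from h import *
C=cam('top'); k=.64
for n,uv,z in [('dish',(450,315),.048),('tin',(634,303),.126),('cup',(159,304),.056),('handle',(133,351),.056),('feeder',(624,309),.088),('ring',(452,321),.006),('stone',(171,314),.008),('cork',(306,326),.006)]:
    print(n,ray(C,np.array(uv)*k,z).round(4))
E
```

```text
dish [ 0.4972 -0.0962  0.048 ]
tin [ 0.5086 -0.3498  0.126 ]
cup [0.5016 0.3435 0.056 ]
handle [0.4292 0.3782 0.056 ]
feeder [ 0.506 -0.349  0.088]
ring [ 0.494  -0.1032  0.006 ]
stone [0.4935 0.3407 0.008 ]
cork [0.4805 0.1245 0.006 ]
```

```bash
python3 - <<'E'
from h import *
tour=[('feeder',.506,-.349,.31),('ring',.494,-.10,.24),('cork',.481,.1245,.24),('stone',.494,.341,.24)]
ims=[]
for n,x,y,z in tour:
    robot.goto([x,y,z],rv(0)); robot.pause(.2)
    ims.append(cv2.resize(shot(f'pics/w_{n}.png')[60:360,56:456],(800,600),interpolation=cv2.INTER_CUBIC))
    cv2.imwrite(f'pics/c_{n}.png',ims[-1])
    print(n,robot.sense()['clock'],robot.sense()['eef_pos'].round(4))
E
```

```text
feeder 1.5917 [ 0.5053 -0.3501  0.31  ]
ring 2.8583 [ 0.4942 -0.1012  0.2401]
cork 4.0083 [0.4814 0.1231 0.24  ]
stone 5.1333 [0.4947 0.3393 0.2403]
```

View pics/c_feeder.png

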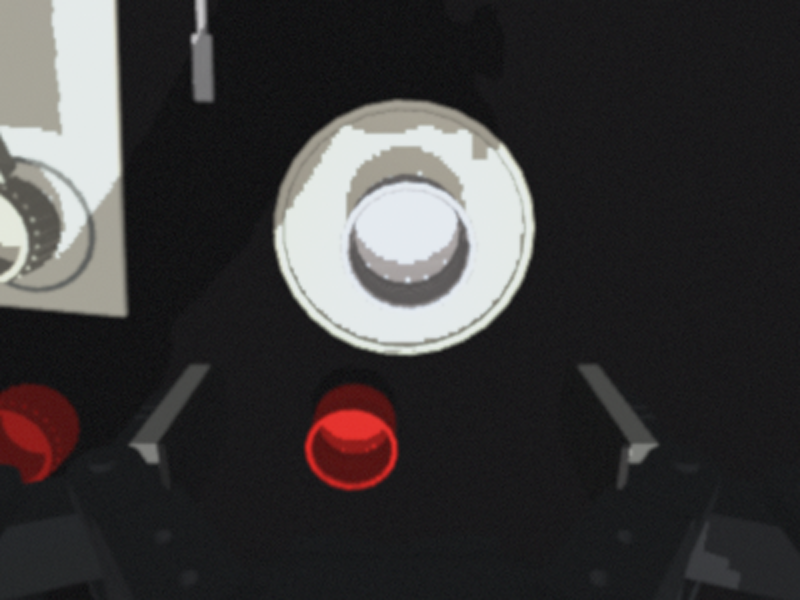

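View pics/c_ring.png

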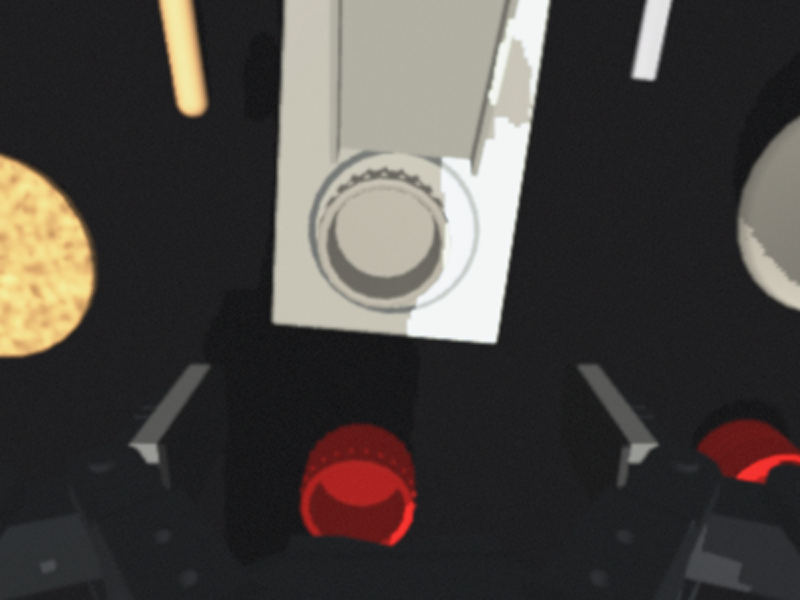

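View pics/c_stone.png

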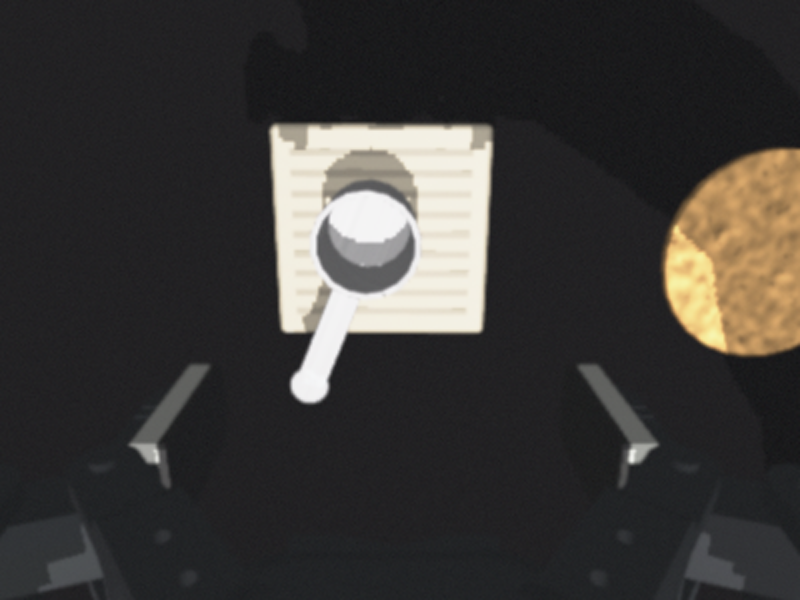

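View pics/c_cork.png

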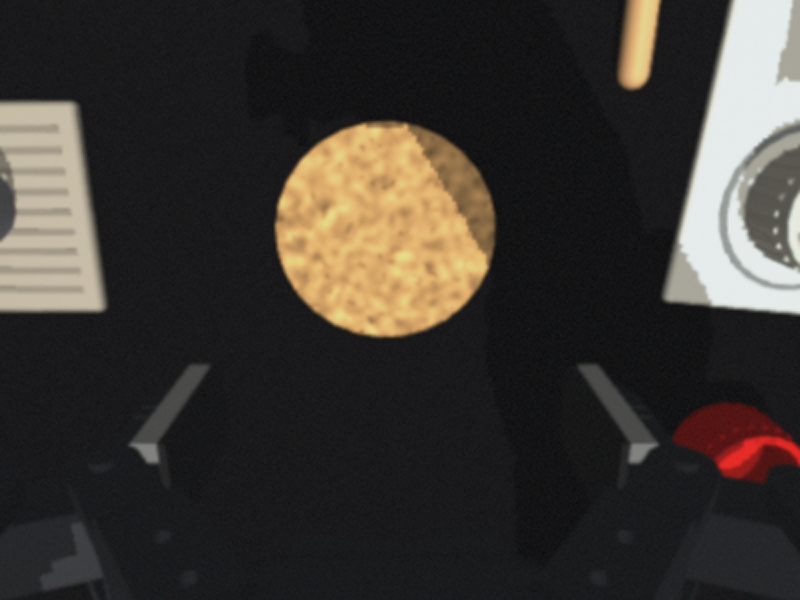

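Left/right/top/bottom pixels in the 800x600 crops:
- Feeder: 274–535, 99–355. Tin rim: 343–474, 180–307.
- Ring: 309–479, 148–312. Dish rim (white): 319–448, 180–309.
- Cork: 275–496, 121–338.
- Cup rim: 312–421, 190–298, with the handle end at (310,388).
- Stone corners: (271,125) and (484,331).

The red vessels stay apart, in front.

```bash
python3 - <<'E'
from h import *
px=lambda u,v:(56+u/2,60+v/2)
def circ(n,f,z,l,r,t,b):
    C=load(f'pics/w_{f}.png')[1]; m=(t+b)/2; c=(l+r)/2
    L,R,T,B=[ray(C,px(*q),z) for q in((l,m),(r,m),(c,t),(c,b))]
    print(n,((L[0]+R[0])/2).round(4), 'x(TB)',((T+B)/2)[0].round(4),'y',((L+R)/2)[1].round(4),'diam y,x',(L-R)[1].round(4),(T-B)[0].round(4))
circ('feeder',"feeder",.090,274,535,99,355)
circ('feeder_in',"feeder",.090,283,525,108,346)
circ('tin',"feeder",.126,343,474,180,307)
circ('ring',"ring",.006,309,479,148,312)
circ('dish',"ring",.048,319,448,180,309)
circ('cork',"cork",.006,275,496,121,338)
circ('cup',"stone",.056,312,421,190,298)
C=load('pics/w_stone.png')[1]
P=np.array([ray(C,px(*q),.008) for q in((271,125),(493,125),(484,331),(283,331))]);print(P.round(4),P.mean(0))
a,b=[ray(C,px(*q),.055) for q in((345,295),(310,385))];d=a-b;print('cup yaw',np.arctan2(d[1],d[0]),b)
C=load('pics/w_ring.png')[1]
P=[ray(C,px(*q),.006) for q in((272,323),(497,343),(284,0),(549,0))];print(np.round(P,4))
E
```

```text
feeder 0.5147 x(TB) 0.5103 y -0.3573 diam y,x 0.1362 0.1369
feeder_in 0.5147 x(TB) 0.5109 y -0.357 diam y,x 0.1262 0.1272
tin 0.5147 x(TB) 0.5137 y -0.3584 diam y,x 0.0603 0.0603
ring 0.4993 x(TB) 0.4974 y -0.103 diam y,x 0.0931 0.0919
dish 0.5016 x(TB) 0.5005 y -0.0979 diam y,x 0.0613 0.0632
cork 0.4867 x(TB) 0.4834 y 0.1258 diam y,x 0.1209 0.1217
cup 0.5044 x(TB) 0.5037 y 0.3501 diam y,x 0.0502 0.0513
[[0.5561 0.4008 0.008 ]
 [0.5557 0.2859 0.008 ]
 [0.4409 0.2858 0.008 ]
 [0.4413 0.4011 0.008 ]] [0.49851911 0.3433851  0.008     ]
cup yaw -0.37723557306908195 [0.43180437 0.37954312 0.055     ]
[[ 0.4448 -0.0327  0.006 ]
 [ 0.432  -0.1627  0.006 ]
 [ 0.6156 -0.0489  0.006 ]
 [ 0.6155 -0.1799  0.006 ]]
```

```bash
cat >> h.py <<'E'
PZ=robot.pinch_z; UP=.024
def pick(x,y,zs,yaw,w):
    robot.grip(.085)
    robot.goto([x,y,zs+UP+PZ+.09],rv(yaw))
    hit=robot.line_to([x,y,zs+UP+PZ],v=.08,stop_force=6); robot.grip(w-.012); robot.pause(.2)
    f0=robot.sense()['force']
    robot.line_to([x,y,zs+UP+PZ+.02],v=.05)
    s=robot.sense(); print('pick hit',hit,'w',s['width'].round(4),'dF',(s['force']-f0).round(2),'t',s['clock'])
def carry(pts,yaw,v=.25):
    for p in pts: robot.line_to(p,rot=rv(yaw),v=v)
def place(x,y,zs,yaw,w,open_=.085):
    z=zs+UP+PZ
    robot.line_to([x,y,z+.015],rot=rv(yaw),v=.12); robot.pause(.2)
    hit=robot.line_to([x,y,z-.004],v=.02,stop_force=2.5)
    s=robot.sense(); print('place hit',hit,'pos',s['eef_pos'].round(4),'z-nom',(s['eef_pos'][2]-z).round(4),'w',s['width'].round(4))
    robot.pause(.2); robot.grip(open_); robot.pause(.2)
    robot.line_to([x,y,z+.09],v=.12); print('t',robot.sense()['clock'])
def look(n,x,y,z,yaw=0):
    robot.goto([x,y,z],rv(yaw)); robot.pause(.2); im=shot(f'pics/w_{n}.png')
    cv2.imwrite(f'pics/c_{n}.png',cv2.resize(im[60:360,56:456],(800,600),interpolation=cv2.INTER_CUBIC))
E
python3 - <<'E'
from h import *
robot.goto([.46,.1,.30],rv(0)); robot.line_to([.46,-.3,.3],v=.3)
pick(.5135,-.3580,.086,0,.061)
H=.30
robot.line_to([.5135,-.358,H],v=.15)
carry([[.47,-.25,H],[.47,.05,H],[.484,.126,H-.12]],0)
place(.484,.1258,.006,0,.061)
look('cork1',.481,.1245,.24)
E
```

```text
Traceback (most recent call last):
  File "h.py", line 30, in pick
    s=robot.sense(); print('pick hit',hit,'w',s['width'].round(4),'dF',(s['force']-f0).round(2),'t',s['clock'])
                                              ^^^^^^^^^^^^^^^^
AttributeError: 'float' object has no attribute 'round'
```

```bash
sed -i "s/s\['width'\].round(4)/round(s['width'],4)/g; s/(s\['eef_pos'\]\[2\]-z).round(4)/round(float(s['eef_pos'][2]-z),4)/" h.py
python3 - <<'E'
from h import *
s=robot.sense();print(s['width'],s['eef_pos'],s['force'],s['clock'])
if s['width']<.055: raise SystemExit
H=.30
robot.line_to([.5135,-.358,H],v=.15)
carry([[.47,-.25,H],[.47,.05,H],[.484,.126,H-.12]],0)
place(.484,.1258,.006,0,.061)
look('cork1',.481,.1245,.24)
E
```

```text
0.06191243629769111 [ 0.51354995 -0.35802195  0.18413118] [ 0.31170194  1.07779901 -0.31728483] 10.65
place hit True pos [0.4839 0.1258 0.0851] z-nom 0.0012 w 0.0616
t 17.6333
```

View pics/c_cork1.png

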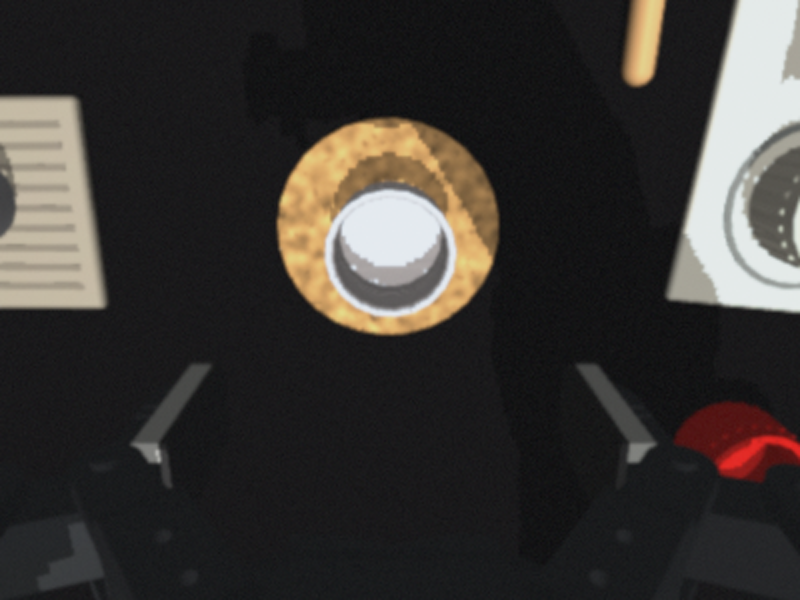

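The tin stands upright on the cork. Its rim spans 325–456, 187–317 and the cork 277–499, 118–336.

```bash
cat >> h.py <<'E'
px=lambda u,v:(56+u/2,60+v/2)
def circ(n,f,z,l,r,t,b):
    C=load(f'pics/w_{f}.png')[1]; m=(t+b)/2; c=(l+r)/2
    L,R,T,B=[ray(C,px(*q),z) for q in((l,m),(r,m),(c,t),(c,b))]
    print(n,'x',((T+B)/2)[0].round(4),'y',((L+R)/2)[1].round(4),'diam y,x',(L-R)[1].round(4),(T-B)[0].round(4))
E
python3 - <<'E'
from h import *
circ('tin','cork1',.046,325,456,187,317)
circ('cork',"cork1",.006,277,499,118,336)
E
```

```text
tin x 0.482 y 0.1244 diam y,x 0.0626 0.0643
cork x 0.4832 y 0.1259 diam y,x 0.1207 0.1215
```

```bash
python3 - <<'E'
from h import *
robot.line_to([.48,-.09,.24],rot=rv(-.095),v=.25)
pick(.5003,-.0975,.006,-.095,.064)
s=robot.sense()
if s['width']<.055: raise SystemExit('no dish')
robot.line_to([.5003,-.0975,.20],v=.15)
carry([[.48,-.12,.27],[.49,-.30,.27],[.5108,-.357,.21]],0)
place(.5108,-.357,.086,0,.064)
look('feeder1',.506,-.349,.31)
E
```

```text
pick hit False w 0.0632 dF [  2.39   0.12 -10.89] t 22.2333
place hit True pos [ 0.5107 -0.357   0.1651] z-nom 0.0012 w 0.0632
t 27.8
```

View pics/c_feeder1.png

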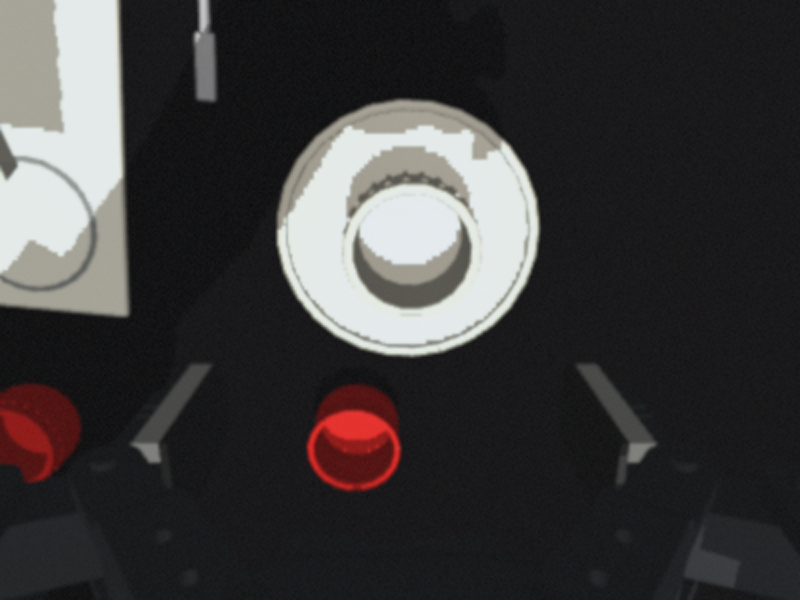

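The dish stands upright on the feeder, rim 343–481, 183–313, feeder 277–540, 99–356. The ring is now empty. Next comes the cup, gripped 4 mm higher because the lift force suggests the fingertips brushed the plate.

```bash
python3 - <<'E'
import h; from h import *
circ('dish','feeder1',.128,343,481,183,313)
circ('feeder',"feeder1",.090,277,540,99,356)
h.UP=.029
carry([[.46,-.25,.30],[.46,.25,.30]],-.2,.3)
pick(.5040,.3508,.008,-.382,.052)
s=robot.sense()
if s['width']<.045: raise SystemExit('no cup')
robot.line_to([.5040,.3508,.20],v=.15)
carry([[.46,.25,.24],[.46,-.07,.24],[.4978,-.103,.14]],-.095)
place(.4978,-.103,.006,-.095,.052)
look('ring1',.494,-.10,.24)
E
```

```text
dish x 0.5125 y -0.3581 diam y,x 0.0628 0.0611
feeder x 0.5102 y -0.3574 diam y,x 0.1365 0.1368
pick hit False w 0.0509 dF [ 0.03 -0.31 -5.95] t 34.075
place hit True pos [ 0.4977 -0.103   0.0897] z-nom 0.0008 w 0.0508
t 40.5583
```

View pics/c_ring1.png

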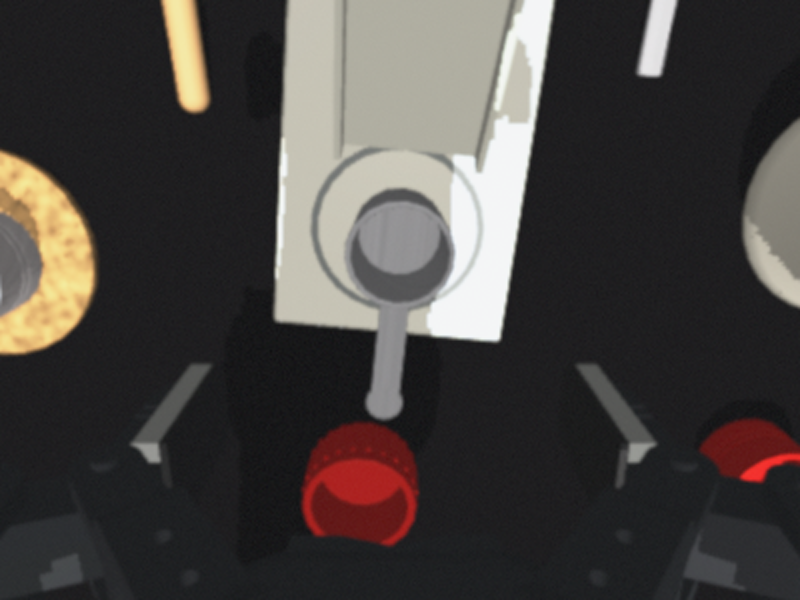

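The cup is upright inside the ring, rim 345–454, 200–310, ring 311–482, 147–311, handle towards the robot. The tin goes to the stone next.

```bash
python3 - <<'E'
import h; from h import *
circ('cup','ring1',.054,345,454,200,310)
circ('ring',"ring1",.006,311,482,147,311)
robot.line_to([.47,.08,.24],v=.25)
h.UP=.026
pick(.4837,.1256,.006,0,.061)
s=robot.sense()
if s['width']<.055: raise SystemExit('no tin')
carry([[.4837,.1256,.18],[.4985,.3434,.18]],0)
place(.4985,.3436,.008,0,.061)
look('stone1',.494,.341,.24)
robot.line_to([.40,.25,.35],v=.25); robot.pause(.2)
cv2.imwrite('pics/top1.png',cv2.resize(robot.capture('top'),(800,600),interpolation=cv2.INTER_CUBIC))
E
```

```text
cup x 0.4961 y -0.1038 diam y,x 0.0506 0.0529
ring x 0.4965 y -0.1026 diam y,x 0.0931 0.0914
pick hit False w 0.0616 dF [  2.85   1.06 -10.82] t 45.0667
place hit True pos [0.4984 0.3436 0.0891] z-nom 0.0012 w 0.0616
t 49.875
```

View pics/c_stone1.png

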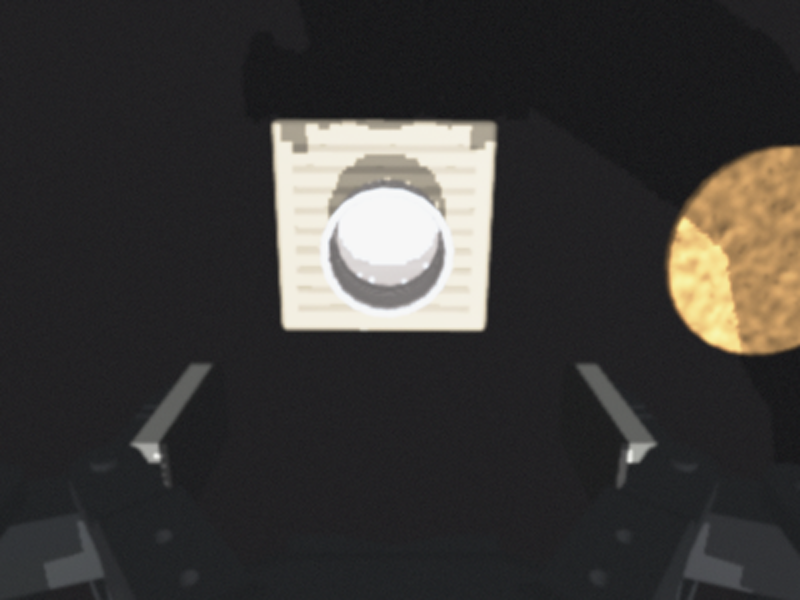

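View pics/top1.png

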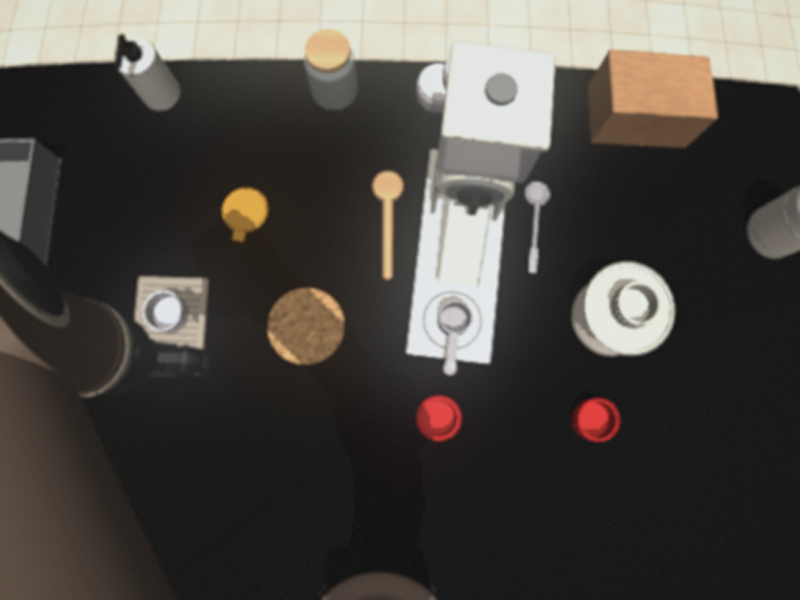

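The tin is upright in the middle of the stone, rim 321–453, 185–316. The bystanders (lid (245,210), brush (388,225), spoon (536,225)) and both red vessels are where they were. I'll make a final numeric check, then hand in.

```bash
python3 - <<'E'
from h import *
circ('tin','stone1',.048,321,453,185,316)
C=load('pics/w_stone1.png')[1]
print(np.mean([ray(C,px(*q),.008) for q in((272,121),(497,121),(487,329),(283,329))],0))
print(robot.sense()['clock']); robot.close_job()
E
```

```text
tin x 0.4967 y 0.3421 diam y,x 0.0625 0.0642
[0.49847257 0.34361871 0.008     ]
51.5667
the job is handed in; nothing more can be done
```

The changeover is done and handed in at 51.6 s of the 128 s allowed. I parked the tin on the cork mat, moved the white dish to the feeder and the steel cup to the ring (handle towards the robot), then moved the tin to the drain stone.

- **Placement:** The last pictures show all three vessels upright and within about 2.5 mm of the middle of their places, by wrist-camera measurement. The camera itself reads 1–2 mm off.
- **Gentle setting down:** Each vessel was lowered slowly until light contact (2.5 N) before I let go.
- **Left alone:** The spoon, lid, brush and both red look-alikes look unmoved in the last overhead picture.
- **Disagreements:** The first top-camera positions differed from the wrist camera's by up to about 8 mm, so I used the wrist camera's. During lifts the tool force changed by 6–11 N, more than the vessels weigh. The fingertips may have brushed the surfaces lightly while closing, but I did not confirm that. It is well below the force limits.

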